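Hold the loupe in focus over the copper coupon

ROBOT

A 7-joint arm with a two-finger parallel gripper is mounted at the origin on the work surface. World frame = base frame: x ahead of the robot, y to its left, z up, the work surface at z = 0. Lengths are in mm, angles in degrees, forces in N, time in s.
With the tool pointing down it reaches from about 400 to 900 mm from the base axis. Payload 5.6 kg.
Tool frame: the origin (TCP) lies midway between the tips of the shut fingers; the grasp point (between the pads) lies hold_point_z behind it (hold_point_z is the distance from the TCP to the grasp point, in mm); z points along the fingers, x is the direction in which the jaws open and shut, and the axes are right-handed (so a half turn about z gives the same grasp; the last joint's range is limited). The gripper opens to 92 mm and grips with 3 to 60 N. Pads are 20 mm wide; open, the fingers measure 128 mm over their backs; the gripper's body (75 mm by 189 mm) begins 69 mm behind the grasp point.
Start: joints at [-2.464, 26.786, -0.665, 91.828, 0.344, 61.387, -3.226], TCP at [650.007, -0.044, 214.592] pointing down, gripper open.
Joint ranges: [-144.91, 144.91], [-17.63, 115.5], [-89.93, 88.59], [15.96, 139.68], [-74.01, 254.01], [8.47, 105.57], [-167.45, 167.45]. Speed limits (degrees/s): [147.25, 147.25, 180, 180, 180, 180, 180].

INTERFACE

Orientations are given as a 3x3 rotation matrix whose columns are the frame's x, y, z axes.
In Python, from workcell import get_obs, read_camera, close_job, boxes_of, outline_of, tip_of, hold_point_z gives the robot as it stands.
- The arm moves only by the shell command python3 -m handwheel 'ROWS' [OPENING] [FORCE]. ROWS is JSON, a list of rows, each a list of 4 numbers: the shift along the tool's x, y, z in mm, then the turn about the tool's z in degrees. In form: [[tx, ty, tz, roll], ...]. A call has 1 to 12 rows; each row shifts and turns the commanded pose from where the row before left it, along the tool's axes as they then stand; what a row does not reach is not made up. A row lasts 1/8 s, in which the tool goes at most 62.5 mm and 10.7 degrees, less where a joint would pass 70% of its speed; a pose out of reach is approached as far as the arm can. A call with a gripper value outside its range is refused whole. OPENING is the closure, from -1 (fully open) to 1 (shut), set as the call begins (- or left out, the last holds). The fingers move at their own pace and stop on an object; FORCE is the grip in N (left out, the last holds). Time passes only in rows, so rows that do not move let the fingers close. It gives the time, the measured TCP pose, the force and the opening at its end, in the units of the state.
- get_obs(): the state, without advancing time (a new reading comes with each control period).
- read_camera(name): name is "scene" or "side" or "wrist"; returns a dict with "color" (384x512x3 uint8, blue, green, red), "vfov" (degrees; the focal length in pixels is half the picture's height over the tangent of half this angle, whatever the lens; pixels are square), "cx", "cy" (the principal point, pixels), "dist_coeffs" ([k1, k2, p1, p2, k3] as OpenCV has them; the pictures are not rectified), "R" (3x3) and "t" (3): a world point X has camera coordinates R X + t; the wrist camera has in their place "tool_from_camera" (4x4, takes a point from camera to tool coordinates, whose origin is the TCP and whose axes are the tool frame's). Camera axes: x right, y down, z forward; pixel columns grow to the right and rows downward; lengths in mm; the calibration is good to about 2 mm. A picture is of the moment at which its call begins: read the wrist's pose just before it. There is no depth.
- close_job(): hands the job in, once; it reports no verdict.
Trained networks look in a picture, given as the dict that the camera call returned (one of the last four; its "shot" number tells which), for a name from the list of things; names that differ only in an ending like _2 or _b are one class to them, and where a whole thing is asked for, a point or a joint stands for the part that bears it (a point fixed in the world has none). Each returns a list of dicts, best first, with "conf" (0 to 1); they miss things now and then, are a little off and sometimes report something else, mostly with a low value. They report only what shows in the picture. A call takes as long as a camera call. They do not tell look-alikes from the thing itself.
- boxes_of(thing, picture): "pixel" ([row, column] in pixels, amid what is visible of it).
- outline_of(thing, picture): "pixels" (384x512 bool, what is visible of it) and "pixel" ([row, column] in pixels, amid what is visible of it).
- tip_of(thing, picture): "pixel" ([row, column] in pixels: a listed point, or the origin of a listed thing).
The state is a dict: "t": time; "qpos": joint angles; "qvel": joint speeds; "tau": joint torques, N m; "position": TCP position; "tool_rot": TCP orientation; "wrist_force": force on the tool from outside, world axes, zero at the start; "ft_torque": the same for the moment, N m; "gripper_width": finger opening in mm.
Only numpy, scipy, OpenCV 4.12 (cv2) and the standard library are available. Lean on these libraries where they do the work, as an engineer would, in place of code of your own. Each camera call takes 0.05 s, during which the arm holds its last target.

TASK

Pick the loupe up off its rest by its blue handle, gripping gently because the thin handle shell cracks if squeezed harder than 20 N, and carry it roughly level to the red sample frame. Hold its lens level, steady and centred over the copper coupon, at the focal height marked by the red collar on the gauge post (middle of the lens rim level with the middle of the collar), and finish while still holding it there. Leave the coupons, frame, gauge, bottle and jar alone.

Things in the scene. Friction and masses are not known exactly. Their poses are not given: they have to be found in the camera images.
- loupe_grip (a point): Where to hold the loupe (110 g): middle of its blue handle's cross-section, near the centre of mass. Handle: straight bar 18 mm wide, 16 high, 100 long, 47 to 147 mm from the lens centre; squeeze at most 20 N. x axis: along the handle to the lens; z: up when level. On the rest its underside is 30 mm above the bench, free below and beside for 40 mm either way.
- loupe_lens (a point): Centre of the loupe's round clear lens, in the middle of the height of its white rim (rim 72 mm across, 12 mm high). 80 mm along +x from loupe_grip and 2 mm lower. z axis: the lens's optical axis, up when level.
- rest: Fixed loupe rest: aluminium base 185 x 60 x 6 mm and two grey blocks, tops 30 mm above the bench, on which the loupe lies loose: 40 x 40 mm under the lens, 18 x 36 mm under the handle's outer end, 134 mm to -x. Origin on the bench under the lens block's centre; the loupe lies along its x, handle to -x, within a few degrees.
- frame: Fixed red sample frame 110 x 210 mm, 14 mm high, with a cream membrane 10 mm above the bench on which three coupons lie in a row along its y axis, 58 mm apart. Two low clips on its -x side, up to 28 mm high. Origin on the bench under its centre.
- coupon_copper_top (a point): Centre of the top face of the copper-coloured coupon (the one to look at), a loose disc 36 mm across and 6 mm thick; the top face is 16 mm above the bench.
- coupon_white_top (a point): Centre of the top face of the white coupon, same size; not to be touched.
- coupon_dark_top (a point): Centre of the top face of the dark grey coupon, same size; not to be touched.
- gauge: Fixed height gauge beyond the sample frame (+x side): foot 44 mm across, upright post 10 mm thick, top 170 mm above the bench. Origin on the bench under the post. Not to be touched.
- focal_mark (a point): Middle of the red collar clamped on the gauge post (26 mm across, 10 mm high, a brass screw sticking out); its height marks the focal height, 85 to 135 mm above the bench.
- bottle: White bottle with a red cap, 60 mm across, 125 mm high, standing loose on the bench; origin under its centre. Bystander.
- vial_jar: Clear jar with a blue cap, 54 mm across, 75 mm high, standing loose on the bench; origin under its centre. Bystander.
- collar: The same red collar as a whole; its origin is the focal_mark point.
Mind the look-alikes: they are no part of the job. Leave any pink or turquoise look-alike of the rest alone.

How it is judged (in metres and radians):
On the way:
1. the loupe is lifted off its rest, held by its handle (contact force between the fingers and loupe above 0.8 N and contact force between loupe and rest below 0.05 N and height (world z) of loupe_lens above 0.055 m and x of the grasp point in the frame of loupe_grip below 0.036 m), for 0.2 s.
At the end, for the whole second after the job is handed in: Held only by the fingers, on the handle: lens centre within 12 mm horizontally of the copper coupon's centre and 8 mm in height of the collar's middle, tilt under 0.12 rad, still (under 20 mm/s, 0.15 rad/s); coupons within 4 mm and bottle and jar within 12 mm of their start (contact force between the fingers and loupe above 0.8 N and contact force between loupe and rest below 0.05 N and horizontal distance between loupe_lens and coupon_copper_top below 0.012 m and z of loupe_lens in the frame of focal_mark between -0.008 and 0.008 m and angle between loupe_lens's own z axis and vertical below 0.12 rad and linear speed of loupe below 0.02 m/s and angular speed of loupe below 0.15 rad/s and contact force between loupe and frame below 0.05 N and contact force between loupe and gauge below 0.05 N and contact force between loupe and collar below 0.05 N and contact force between loupe and bottle below 0.05 N and contact force between loupe and vial_jar below 0.05 N and distance of each of coupon_copper_top, coupon_white_top, coupon_dark_top from where it was at the start of the episode below 0.004 m and distance of each of bottle, vial_jar from where it was at the start of the episode below 0.012 m and x of the grasp point in the frame of loupe_grip below 0.036 m); the arm keeps its last pose, push and grip.
It fails at once if the loupe is squeezed too hard (limit 20 N on each side, with a margin) (contact force between the fingers and loupe above 48 N).
It fails at once if the loupe is tipped more than 0.4 rad (23 degrees) from level (angle between loupe_lens's own z axis and vertical above 0.4 rad).
It fails at once if a coupon is shifted by more than 4 mm (distance of any of coupon_copper_top, coupon_white_top, coupon_dark_top from where it was at the start of the episode above 0.004 m).
It fails at once if the sample frame, the gauge or its collar is bumped (over 1.5 N) (contact force between any of the fingers, the arm, loupe and frame above 1.5 N or contact force between any of the fingers, the arm, loupe and gauge above 1.5 N or contact force between any of the fingers, the arm, loupe and collar above 1.5 N).
It fails at once if the bottle or the jar is shifted by more than 12 mm (distance of any of bottle, vial_jar from where it was at the start of the episode above 0.012 m).
It also fails if it takes over 51 s, if anything falls off the work surface, if the arm or the gripper's body presses on something with over 40 N, if the wrist force passes 120 N, or if a joint passes its speed limit or range.

## Working session

There is one attempt and no reset: what is moved stays moved. The work goes in short steps, Python scripts to look and compute and a shell command to move; the robot and the scene stay as the last step left them, time stands still between calls to the robot, and variables do not carry over. Pictures are saved under pics/ and viewed, and the job is handed in when it is done.

```bash
ls; mkdir -p pics
cat > h.py <<'E'
import numpy as np, cv2, pickle
from workcell import *
def K(p):
    f=384/2/np.tan(np.radians(p["vfov"])/2)
    return np.array([[f,0,p["cx"]],[0,f,p["cy"]],[0,0,1]]), np.array(p["dist_coeffs"],float)
def ext(p,obs=None):
    if "R" in p: return np.array(p["R"]),np.array(p["t"]).ravel()
    T=np.eye(4);T[:3,:3]=obs["tool_rot"];T[:3,3]=obs["position"]
    W=T@np.array(p["tool_from_camera"]); R=W[:3,:3].T
    return R,-R@W[:3,3]
def proj(p,X,obs=None):
    k,d=K(p);R,t=ext(p,obs)
    return cv2.projectPoints(np.array(X,float).reshape(-1,3),cv2.Rodrigues(R)[0],t,k,d)[0].reshape(-1,2)[:,::-1] # row,col
def ray(p,rc,obs=None):
    k,d=K(p);R,t=ext(p,obs)
    u=cv2.undistortPoints(np.array([[rc[1],rc[0]]],float).reshape(1,1,2),k,d).ravel()
    return -R.T@t, R.T@np.array([u[0],u[1],1])
def onz(p,rc,z,obs=None):
    o,d=ray(p,rc,obs); return o+d*(z-o[2])/d[2]
def tri(rays):
    A=np.zeros((3,3));b=np.zeros(3)
    for o,d in rays:
        d=d/np.linalg.norm(d);M=np.eye(3)-np.outer(d,d);A+=M;b+=M@o
    X=np.linalg.solve(A,b)
    return X,[np.linalg.norm((np.eye(3)-np.outer(d,d)/(d@d))@(X-o)) for o,d in rays]
E
python3 - <<'E'
from h import *
o=get_obs(); print(o["t"],o["position"],o["gripper_width"],hold_point_z)
P={}
for n in ["scene","side","wrist"]:
    p=read_camera(n); P[n]=(p,o); cv2.imwrite(f"pics/{n}0.png",p["color"])
    for th in ["loupe_grip","loupe_lens","rest","coupon_copper_top","focal_mark","bottle","vial_jar","gauge","frame"]:
        print(n,th,[(np.round(r["pixel"],1).tolist(),round(r["conf"],2)) for r in tip_of(th,p)[:3]])
    R,t=ext(p,o); print(n,"cam pos",-R.T@t)
pickle.dump(P,open("P0.pkl","wb"))
E
```

```text
pics
0.0 [ 6.49424917e+02 -6.93727743e-02  2.13629978e+02] 92.04629948629304 18.700000000000003
scene loupe_grip [([190.6, 213.0], 0.56), ([198.7, 123.6], 0.54)]
scene loupe_lens [([205.9, 201.3], 0.78), ([207.5, 333.2], 0.34)]
scene rest [([254.1, 135.6], 0.81), ([212.6, 203.4], 0.76), ([262.3, 245.7], 0.74)]
scene coupon_copper_top [([208.5, 322.5], 0.61)]
scene focal_mark [([209.0, 329.1], 0.56)]
scene bottle [([210.3, 395.0], 0.75)]
scene vial_jar [([197.6, 121.1], 0.87)]
scene gauge []
scene frame [([216.6, 324.6], 0.9)]
scene cam pos [1503.67558274   47.49705683  854.3988779 ]
side loupe_grip [([186.4, 287.5], 0.91), ([255.8, 241.3], 0.46), ([350.8, 222.2], 0.2)]
side loupe_lens [([185.2, 264.8], 0.58)]
side rest [([158.0, 230.7], 0.69), ([210.6, 200.1], 0.68)]
side coupon_copper_top [([268.4, 238.6], 0.42)]
side focal_mark [([240.6, 201.9], 0.42)]
side bottle [([350.8, 221.5], 0.83)]
side vial_jar [([149.4, 303.7], 0.73)]
side gauge [([270.1, 206.4], 0.84)]
side frame [([272.2, 240.0], 0.63)]
side cam pos [ 307.58572385 1024.78526695  971.26570349]
wrist loupe_grip []
wrist loupe_lens [([303.0, 229.1], 0.56)]
wrist rest [([183.7, 372.8], 0.92), ([291.4, 232.9], 0.89), ([106.3, 70.9], 0.7)]
wrist coupon_copper_top []
wrist focal_mark []
wrist bottle []
wrist vial_jar []
wrist gauge []
wrist frame []
wrist cam pos [649.08073808  66.27032472 384.12784286]
```

View pics/scene0.png

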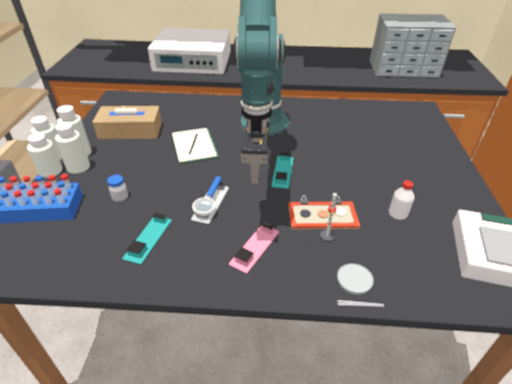

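View pics/side0.png

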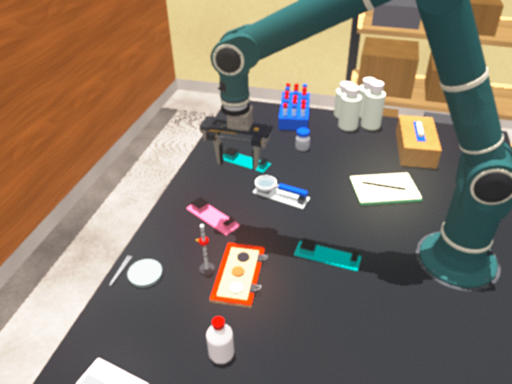

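View pics/wrist0.png

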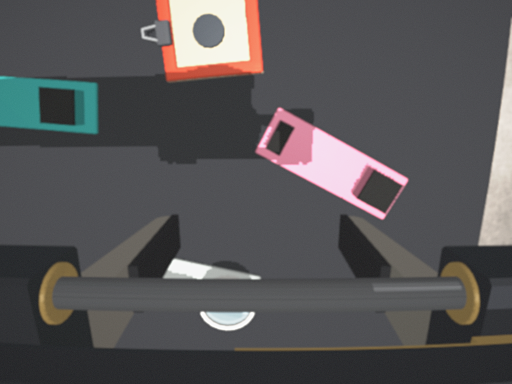

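The scene view shows the loupe at (206,203) with its blue handle at (188,213), lying on an aluminium rest. The frame is at (214,323), the gauge at (225,331), the bottle at (202,401) and the jar at (188,118). The possible confusions are the turquoise rests at (240,148) and (172,283) and the pink one at (247,255). The real rest is the aluminium one at (205,208), the only one carrying a lens and blue handle. Next I'll take a close crop and measure.

Run:
```python
from h import *
P=pickle.load(open("P0.pkl","rb"))
s,_=P["scene"];d,_=P["side"];w,o=P["wrist"]
a=cv2.resize(s["color"][165:230,180:245],None,fx=6,fy=6,interpolation=2)
b=cv2.resize(d["color"][165:225,240:320],None,fx=5,fy=5,interpolation=2)
c=cv2.resize(s["color"][180:245,280:420],None,fx=5,fy=5,interpolation=2)
e=cv2.resize(d["color"][215:315,180:300],None,fx=5,fy=5,interpolation=2)
cv2.imwrite("pics/c1.png",a);cv2.imwrite("pics/c2.png",b);cv2.imwrite("pics/c3.png",c);cv2.imwrite("pics/c4.png",e)
def blob(img,f,box):
    hsv=cv2.cvtColor(img,cv2.COLOR_BGR2HSV); m=f(hsv[...,0].astype(int),hsv[...,1].astype(int),hsv[...,2].astype(int))
    z=np.zeros(m.shape,bool);z[box[0]:box[1],box[2]:box[3]]=1;m&=z
    r,c=np.nonzero(m);return r,c
blue=lambda h,s,v:(h>100)&(h<130)&(s>150)&(v>60)
for n,p,box in[("scene",s,(165,220,190,240)),("side",d,(170,210,270,320))]:
    r,c=blob(p["color"],blue,box); print(n,"blue",len(r),r.mean(),c.mean(),r.min(),r.max(),c.min(),c.max())
    X=np.array([onz(p,(rr+.0,cc),42) for rr,cc in zip(r,c)])[:,:2]
    m=X.mean(0);u,sv,vt=np.linalg.svd(X-m); t=(X-m)@vt[0]; print(" at z42",m,"dir",vt[0],t.min(),t.max())
for th,z in [("loupe_lens",36)]:
    print(onz(s,(205.9,201.3),36),onz(d,(185.2,264.8),36),onz(w,(303,229.1),36,o))
for nm,a,b in[("copper",(213.5,323.5),(271.5,238)),("focal",(210,331),(240.6,202)),("bottle",(210,398),(355,221)),("jar",(197,119),(149,303))]:
    print(nm,tri([ray(s,a),ray(d,b)]))
```

```text
scene blue 105 185.2095238095238 214.22857142857143 177 195 209 220
 at z42 [ 512.95862566 -146.36434725] dir [ 0.98501872 -0.17244744] -46.029735113572876 50.837885733762015
side blue 176 189.2443181818182 293.54545454545456 183 196 279 307
 at z42 [ 511.30689115 -145.33642915] dir [-0.96688925  0.25519635] -54.16763478812907 48.93754568408086
[ 611.76174122 -173.56122935   36.        ] [ 608.97627865 -150.46630118   36.        ] [ 611.37987561 -164.76785842   36.        ]
copper (array([592.05176698, 213.51155598,  11.18279712]), [np.float64(0.52800170133088), np.float64(0.5280017013309435)])
focal (array([685.72796931, 216.95195115, 111.35532427]), [np.float64(1.0019269925508119), np.float64(1.0019269925506975)])
bottle (array([554.55360609, 460.4705336 ,   3.57492962]), [np.float64(4.810248682002303), np.float64(4.810248682002462)])
jar (array([ 537.64225471, -471.0539795 ,  -11.01429678]), [np.float64(1.669158476886507), np.float64(1.669158476886745)])
```

View pics/c1.png

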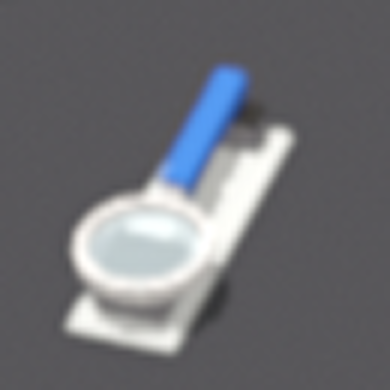

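View pics/c2.png

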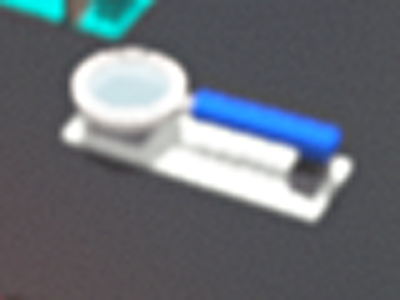

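View pics/c3.png

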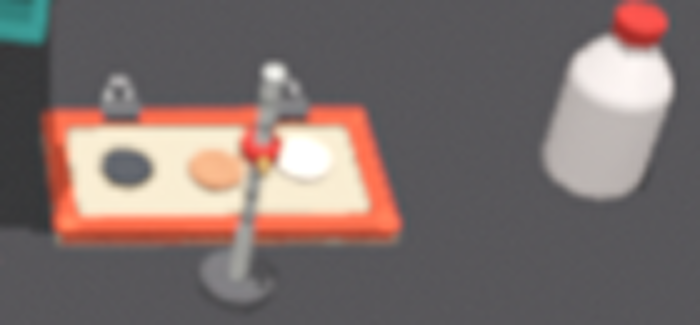

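View pics/c4.png

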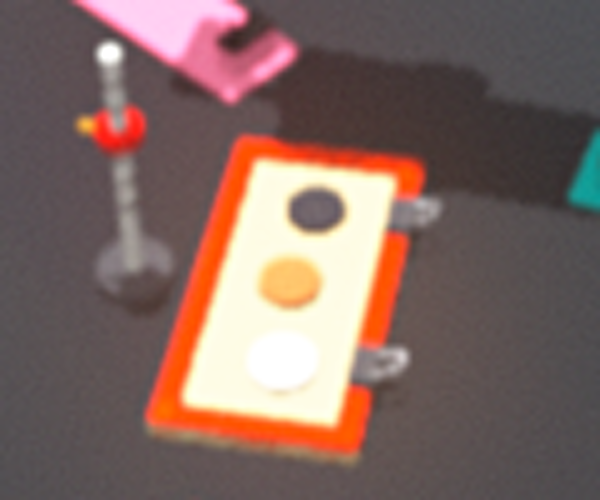

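The crops confirm it: a blue handle with a white-rimmed lens on the aluminium rest is the target loupe. Copper is the middle coupon, and the collar is on the post. I'll refine the numbers and work out the approach.

Run:
```python
from h import *
P=pickle.load(open("P0.pkl","rb"))
s,_=P["scene"];d,_=P["side"];w,o=P["wrist"]
print(np.round(o["tool_rot"],3)); print(np.round(w["tool_from_camera"],3))
a=(205.4,203.3);b=(181.7,265.5)
print(onz(s,a,41),onz(d,b,41),tri([ray(s,a),ray(d,b)]))
print(tri([ray(s,(209.3,332)),ray(d,(240.3,203.5))]),"focal")
print(tri([ray(s,(213.7,322.7)),ray(d,(271.1,237.7))]),onz(s,(213.7,322.7),16),onz(d,(271.1,237.7),16),"cop")
```

```text
[[ 1.    -0.    -0.002]
 [-0.    -1.    -0.   ]
 [-0.002  0.    -1.   ]]
[[ 1.00000e+00  2.00000e-03  0.00000e+00 -6.51000e-01]
 [-2.00000e-03  9.72000e-01  2.35000e-01 -6.63190e+01]
 [-0.00000e+00 -2.35000e-01  9.72000e-01 -1.70505e+02]
 [ 0.00000e+00  0.00000e+00  0.00000e+00  1.00000e+00]]
[ 614.44673459 -166.3589285    41.        ] [ 609.84548678 -163.23825282   41.        ] (array([ 610.89526651, -167.24005602,   37.80681235]), [np.float64(0.05263457919097), np.float64(0.05263457919090699)])
(array([682.28143756, 218.49412511, 112.88318021]), [np.float64(0.9260314332698812), np.float64(0.9260314332700025)]) focal
(array([593.19981741, 211.33307889,  10.70224011]), [np.float64(0.008068831795923959), np.float64(0.00806883179578753)]) [598.90872033 210.29927877  16.        ] [591.62785639 215.82823469  16.        ] cop
```

```bash
python3 -m handwheel '[[0,0,0,10.1],[0,0,0,10.1],[0,0,0,10.1],[0,0,0,10.1],[0,0,0,10.1],[0,0,0,10.1],[0,0,0,10.1],[0,0,0,10.1],[0,0,0,10.1],[0,0,0,10.1]]' -1 && python3 -m handwheel '[[17,8.6,7.4,0],[17,8.6,7.4,0],[17,8.6,7.4,0],[17,8.6,7.4,0],[17,8.6,7.4,0],[17,8.6,7.4,0],[17,8.6,7.4,0],[17,8.6,7.4,0],[17,8.6,7.4,0],[17,8.6,7.4,0],[0,0,0,0],[0,0,0,0]]'
python3 - <<'E'
from h import *
o=get_obs(); p=read_camera("wrist"); pickle.dump((p,o),open("P1.pkl","wb")); cv2.imwrite("pics/w1.png",p["color"])
print(o["t"],o["position"],np.round(o["tool_rot"],3))
for th in ["loupe_lens","loupe_grip"]: print(th,[(np.round(r["pixel"],1),r["conf"]) for r in tip_of(th,p)])
print(proj(p,[[611.5,-165.5,36],[533,-150,38]],o))
E
```

```text
t: 2.75
position: [650.0, 0.1, 214.6]
tool_rot: [[-0.196, -0.981, 0.0], [-0.981, 0.196, 0.0], [-0.0, -0.0, -1.0]]
wrist_force: [-0.5, 0.1, 0.4]
gripper_width: 91.7
t: 4.25
position: [533.7, -150.1, 140.8]
tool_rot: [[-0.19, -0.982, 0.001], [-0.982, 0.19, 0.0], [-0.0, -0.001, -1.0]]
wrist_force: [0.2, -0.2, -1.3]
gripper_width: 91.9
4.25 [ 533.72549997 -150.12620572  140.78938446] [[-0.19  -0.982  0.001]
 [-0.982  0.19   0.   ]
 [-0.    -0.001 -1.   ]]
loupe_lens [(array([ 98.9, 259.7]), 0.75)]
loupe_grip []
[[ 96.31796095 260.03783724]
 [189.12106844 259.51091432]]
```

View pics/w1.png

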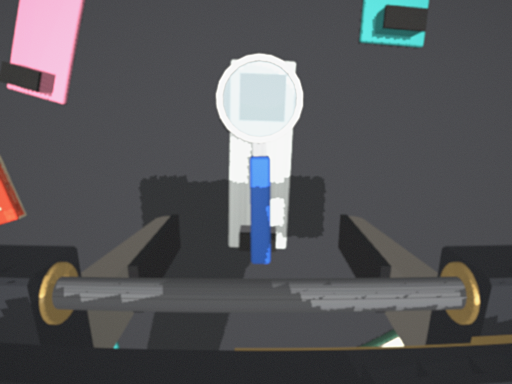

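The wrist view shows the lens rim centred at (99,259) and the blue handle running from (157,260) to (263,260), aligned with the tool. The projected lens is within 3 px of that. I'll check the offset numerically.

Run:
```python
from h import *
p,o=pickle.load(open("P1.pkl","rb"))
hsv=cv2.cvtColor(p["color"],cv2.COLOR_BGR2HSV).astype(int)
m=(hsv[...,0]>100)&(hsv[...,0]<130)&(hsv[...,1]>150)&(hsv[...,2]>60); m[:,:230]=0;m[:,290:]=0;m[:140]=0;m[285:]=0
r,c=np.nonzero(m)
for a in (165,200,230,255): k=c[r==a]; print(a,k.min(),k.max())
print(r.min(),r.max())
T=o["tool_rot"]
f=lambda rc,z:(T.T@(onz(p,rc,z,o)-o["position"]))[:2]
print("lens(rim top)",f((99,259.5),42),"near",f((r.min(),260),46),"far",f((r.max(),260),46))
for a in (165,255):
  k=c[r==a]; print("hand centre",f((a,(k.min()+k.max())/2),46))
print(onz(p,(99,259.5),42,o))
```

```text
165 251 268
200 252 268
230 251 269
255 251 270
157 263
lens(rim top) [ -0.13540583 -76.73453201] near [  0.38373809 -29.04439519] far [ 0.64000135 68.86642461]
hand centre [ -0.02416604 -22.20571023]
hand centre [ 1.07577178 60.83959944]
[ 609.16198128 -164.5807628    42.        ]
```

```bash
python3 -m handwheel '[[0.4,3,13,0],[0,0,13,0],[0,0,13,0],[0,0,13,0],[0,0,13,0],[0,0,13,0],[0,0,13,0],[0,0,10,0],[0,0,10,0],[0,0,6,0],[0,0,4,0],[0,0,0,0]]' -1 && python3 -m handwheel '[[0,0,0,0],[0,0,0,0]]'
python3 - <<'E'
from h import *
for n in ["side","wrist"]:
    p=read_camera(n); cv2.imwrite(f"pics/{n}2.png",p["color"])
    if n=="side": cv2.imwrite("pics/side2.png",cv2.resize(p["color"][130:230,190:340],None,fx=5,fy=5,interpolation=2))
E
```

```text
t: 5.9
position: [530.1, -150.4, 19.5]
tool_rot: [[-0.191, -0.982, -0.0], [-0.982, 0.191, -0.0], [0.0, 0.0, -1.0]]
wrist_force: [0.5, 0.0, -0.3]
gripper_width: 91.6
t: 6.15
position: [530.4, -150.3, 19.9]
tool_rot: [[-0.191, -0.982, 0.001], [-0.982, 0.191, -0.0], [-0.0, -0.001, -1.0]]
wrist_force: [0.5, 0.5, 0.2]
gripper_width: 92.0
```

View pics/side2.png

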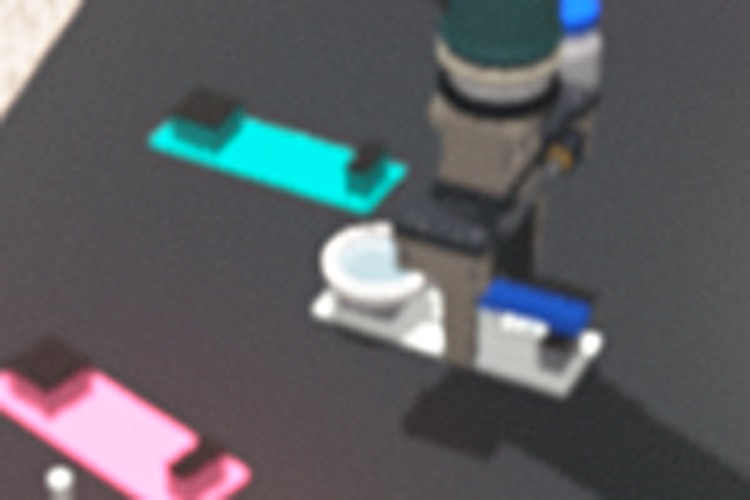

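View pics/wrist2.png

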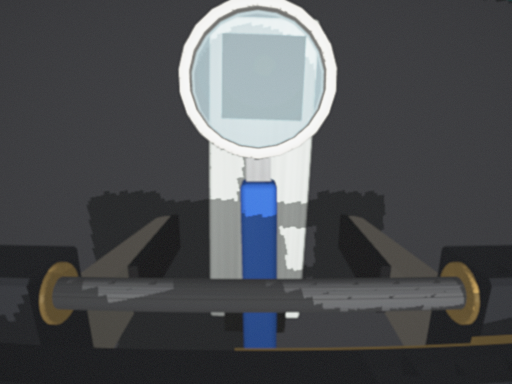

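The fingers straddle the handle centrally: handle at column 259, fingers at columns 160 and 360. I'll close gently at 10 N.

```bash
python3 -m handwheel '[[0,0,0,0],[0,0,0,0],[0,0,0,0],[0,0,0,0],[0,0,0,0],[0,0,0,0],[0,0,0,0],[0,0,0,0],[0,0,0,0],[0,0,0,0],[0,0,0,0],[0,0,0,0]]' 1 10
```

```text
t: 7.75
position: [530.1, -150.3, 19.6]
tool_rot: [[-0.191, -0.982, 0.0], [-0.982, 0.191, 0.0], [-0.0, -0.0, -1.0]]
wrist_force: [-0.0, -0.2, -0.0]
gripper_width: 18.0
```

Opening is 18.0 mm, which matches the handle. I'll lift slowly.

```bash
python3 -m handwheel '[[0,0,-2,0],[0,0,-4,0],[0,0,-6,0],[0,0,-8,0],[0,0,-8,0],[0,0,-8,0],[0,0,-8,0],[0,0,-6,0],[0,0,-4,0],[0,0,-2,0],[0,0,0,0],[0,0,0,0]]'
python3 - <<'E'
from h import *
o=get_obs();p=read_camera("wrist");cv2.imwrite("pics/w3.png",p["color"]);q=read_camera("side")
cv2.imwrite("pics/side3.png",cv2.resize(q["color"][130:230,190:340],None,fx=5,fy=5,interpolation=2))
E
```

```text
t: 9.25
position: [529.9, -150.3, 75.3]
tool_rot: [[-0.191, -0.982, -0.0], [-0.982, 0.191, 0.0], [0.0, 0.0, -1.0]]
wrist_force: [0.4, -0.0, -1.3]
gripper_width: 17.9
```

View pics/side3.png

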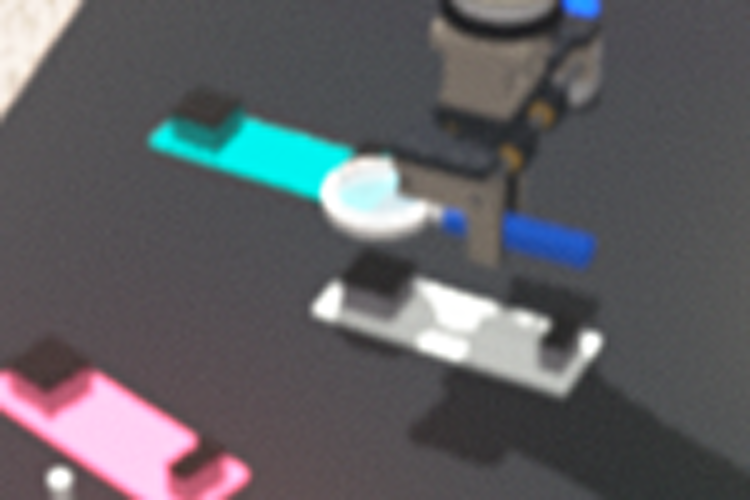

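View pics/w3.png

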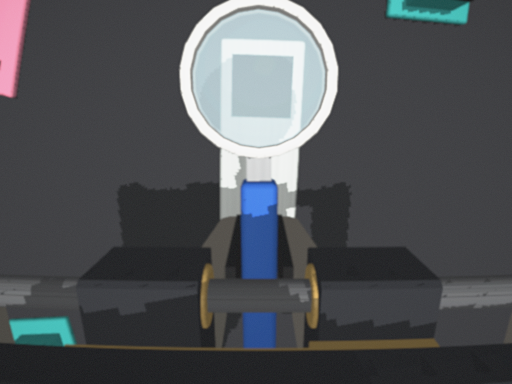

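It's lifted level and unrotated in the grip: rim at (76,258), the same as before lifting. I'll carry it across, higher than the final height, then re-measure.

```bash
python3 -m handwheel '[[-3,1,-6,0],[-7,2,-8,0],[-12,3,-8,0],[-16,4,-8,0],[-18,4,-6,0],[-20,5,-4,0],[-20,5,0,0],[-20,5,0,0],[-20,5,0,0],[-20,5,0,0],[-20,5,0,0],[-20,5,0,0]]' && python3 -m handwheel '[[-20,5,0,0],[-20,5,0,0],[-20,5,0,0],[-20,5,0,0],[-20,5,0,0],[-20,5,0,0],[-18,4,0,0],[-14,3,0,0],[-10,2,0,0],[-6,1,0,0],[-3,0,0,0],[0,0,0,0]]'
python3 - <<'E'
from h import *
import time
P={}
for n in ["wrist","side","scene"]:
    o=get_obs();p=read_camera(n);P[n]=(p,o);cv2.imwrite(f"pics/{n}4.png",p["color"])
    for th in ["loupe_lens","coupon_copper_top","focal_mark"]:
        print(n,th,[(np.round(r["pixel"],1).tolist(),round(r["conf"],2)) for r in tip_of(th,p)[:2]])
pickle.dump(P,open("P4.pkl","wb"));print(o["position"],o["tool_rot"],o["qpos"])
cv2.imwrite("pics/side4c.png",cv2.resize(P["side"][0]["color"][180:320,180:320],None,fx=4,fy=4,interpolation=2))
cv2.imwrite("pics/scene4c.png",cv2.resize(P["scene"][0]["color"][150:250,270:390],None,fx=5,fy=5,interpolation=2))
E
```

```text
t: 10.85
position: [519.2, 53.2, 116.2]
tool_rot: [[-0.19, -0.982, 0.001], [-0.982, 0.19, 0.0], [-0.001, -0.0, -1.0]]
wrist_force: [0.4, 0.0, -1.1]
gripper_width: 18.1
t: 12.35
position: [512.9, 226.6, 115.5]
tool_rot: [[-0.191, -0.982, -0.0], [-0.982, 0.191, -0.0], [0.0, -0.0, -1.0]]
wrist_force: [-0.2, -0.8, -1.8]
gripper_width: 18.0
wrist loupe_lens [([240.1, 257.2], 0.66), ([80.0, 262.7], 0.62)]
wrist coupon_copper_top []
wrist focal_mark []
side loupe_lens [([239.4, 235.6], 0.66), ([239.5, 202.0], 0.5)]
side coupon_copper_top [([272.8, 240.6], 0.66), ([270.1, 231.6], 0.47)]
side focal_mark [([242.3, 204.2], 0.57), ([272.4, 208.8], 0.31)]
scene loupe_lens []
scene coupon_copper_top []
scene focal_mark [([209.3, 328.9], 0.45)]
[512.82488965 226.73573507 115.60608456] [[-1.91145712e-01 -9.81561672e-01  5.42856469e-06]
 [-9.81561670e-01  1.91145711e-01 -7.56287633e-05]
 [ 7.31966485e-05 -1.97845848e-05 -9.99999997e-01]] [ -40.89902169   25.70761063   17.18896366  110.09442973  -10.31700887
   45.67503027 -119.09536798]
```

View pics/wrist4.png

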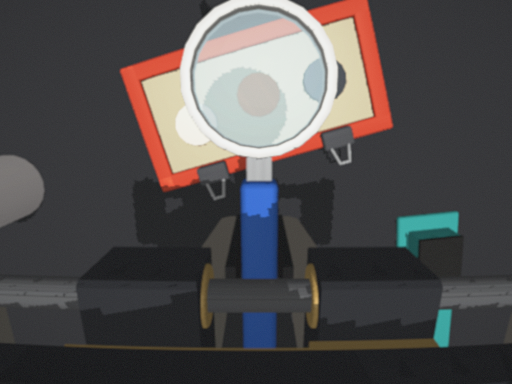

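View pics/side4c.png

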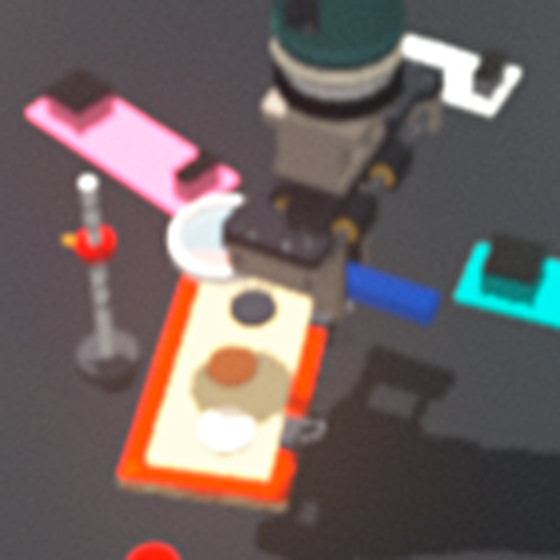

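View pics/scene4c.png

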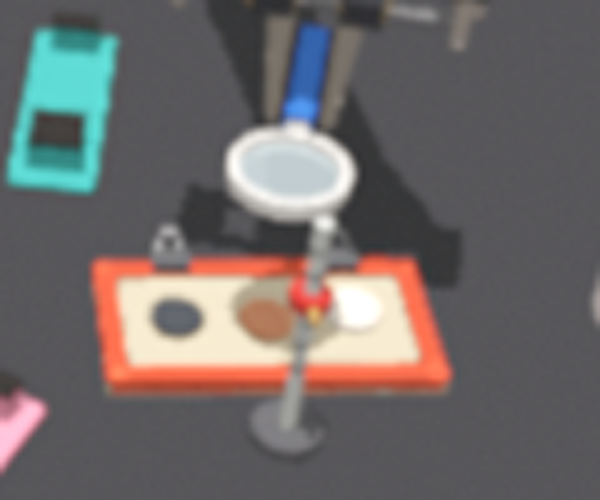

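The wrist view shows the rim centred at (77,259), copper through the lens at about (94,258), dark at (79,325) and white at (124,196). The side view shows the loupe level, and nothing is touching. I'll compute the coupon centre precisely from several views.

Run:
```python
from h import *
P=pickle.load(open("P4.pkl","rb"));P0=pickle.load(open("P0.pkl","rb"))
w,o=P["wrist"]
cv2.imwrite("pics/w4c.png",cv2.resize(w["color"][30:170,150:370],None,fx=3.6,fy=3.6,interpolation=2))
print("f",K(w)[0][0,0],K(w)[1])
def ell(p,box,f,mn=10):
    r0,r1,c0,c1=box
    hsv=cv2.cvtColor(p["color"],cv2.COLOR_BGR2HSV).astype(int)[r0:r1,c0:c1]
    m=f(hsv[...,0],hsv[...,1],hsv[...,2]); n,l,st,ce=cv2.connectedComponentsWithStats(m.astype(np.uint8))
    k=1+np.argmax(st[1:,4]); return st[k].tolist(),(ce[k][1]+r0,ce[k][0]+c0)
cop=lambda h,s,v:(h<18)&(s>90)&(v>90)
s=P0["scene"][0];d=P0["side"][0]
for n,p,b in[("scene0",s,(205,222,315,331)),("side0",d,(262,282,228,248)),("side4",P["side"][0],(262,282,228,248))]:
    st,c=ell(p,b,(lambda h,s,v:(h<18)&(s>85)&(s<175)&(v>90)));print(n,st,c,onz(p,c,16))
dark=lambda h,s,v:(v<95)
st,c=ell(d,(245,265,232,254),dark);print("dark side",st,c,onz(d,c,16))
st,c=ell(s,(205,222,295,312),dark);print("dark scene",st,c,onz(s,c,16))
wh=lambda h,s,v:(s<12)&(v>240)
st,c=ell(d,(278,298,225,250),wh);print("white side",st,c,onz(d,c,16))
st,c=ell(s,(205,222,334,349),wh);print("white scene",st,c,onz(s,c,16))
print("wrist copper",onz(w,(94,258),16,o),"dark",onz(w,(79,325),16,o),"rim",onz(w,(77,259),138,o), "white",onz(w,(124,198),16,o))
```

```text
f 315.0305145723426 [-0.0620304  0.         0.         0.         0.       ]
scene0 [3, 0, 13, 13, 84] (np.float64(212.27380952380952), np.float64(324.23809523809524)) [591.89748465 215.6372949   16.        ]
side0 [5, 9, 11, 6, 29] (np.float64(273.9310344827586), np.float64(238.55172413793105)) [586.39889231 225.01853532  16.        ]
side4 [3, 5, 14, 11, 123] (np.float64(271.6991869918699), np.float64(237.5609756097561)) [591.36101355 218.00319547  16.        ]Traceback (most recent call last):
  File "<stdin>", line 16, in <module>
  File "<stdin>", line 10, in ell
    return _wrapfunc(a, 'argmax', axis=axis, out=out, **kwds)
    return bound(*args, **kwds)
ValueError: attempt to get argmax of an empty sequence
```

View pics/w4c.png

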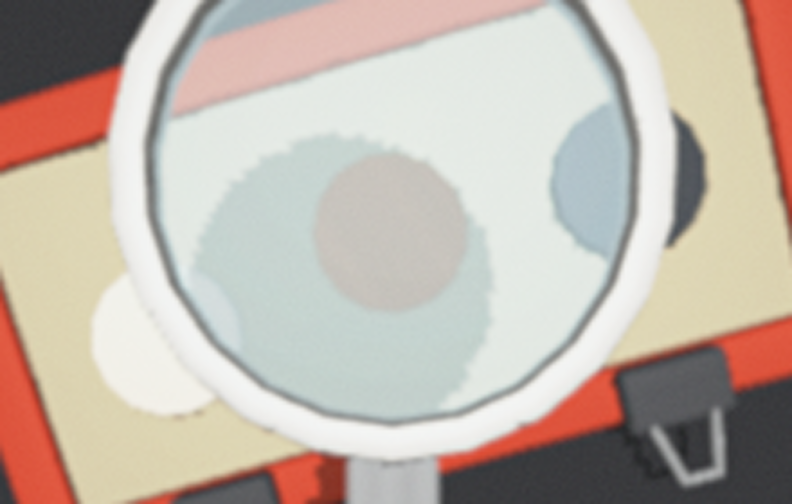

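Copper's centre is at (94.0,258.0). It sits a few mm toward +x off the white–dark line in both the wrist and scene views, so I'll use the direct measurement.

Run:
```python
from h import *
P=pickle.load(open("P4.pkl","rb"));P0=pickle.load(open("P0.pkl","rb"))
w,o=P["wrist"];s=P0["scene"][0];d=P0["side"][0]
print("wrist copper",onz(w,(94,258),16,o),"dark",onz(w,(79,324),16,o),"white",onz(w,(125,196),16,o))
rim=onz(w,(77,258.7),138,o);T=o["tool_rot"];print("rim",rim,"in tool",T.T@(rim-o["position"]))
for n,c,si in[("copper",(213.6,322.8),(271,237.6)),("dark",(213,305.2),(256.5,242.8)),("white",(211.3,340.2),(286.5,236.2))]:
    print(n,onz(s,c,16),onz(d,si,16),tri([ray(s,c),ray(d,si)]))
# collar by red segmentation
for n,p,b in[("scene0",s,(200,216,325,338)),("side0",d,(230,250,192,216)),("side4",P["side"][0],(230,250,192,216)),("scene4",P["scene"][0],(200,216,325,338))]:
    hsv=cv2.cvtColor(p["color"],cv2.COLOR_BGR2HSV).astype(int)[b[0]:b[1],b[2]:b[3]]
    m=((hsv[...,0]<5)|(hsv[...,0]>172))&(hsv[...,1]>150)&(hsv[...,2]>90)
    r,c=np.nonzero(m);print(n,len(r),(r.min()+r.max())/2+b[0],(c.min()+c.max())/2+b[2],r.mean()+b[0],c.mean()+b[2],r.max()-r.min()+1,c.max()-c.min()+1)
```

```text
wrist copper [592.48471339 212.43744107  16.        ] dark [594.14803966 156.93235196  16.        ] white [577.74031974 268.61229456  16.        ]
rim [592.532094  211.7999666 138.       ] in tool [ -0.72650723 -80.95054566 -22.48374061]
copper [598.42078591 210.64735081  16.        ] [591.99915497 215.54981293  16.        ] (array([593.38551522, 211.56819087,  11.3210588 ]), [np.float64(0.016448231881711895), np.float64(0.01644823188178381)])
dark [599.64354189 155.12017765  16.        ] [593.66257702 159.78730655  16.        ] (array([594.95797799, 155.72609254,  11.59381092]), [np.float64(0.06286941351666947), np.float64(0.06286941351665283)])
white [583.64801608 266.72908331  16.        ] [579.67018258 268.58748934  16.        ] (array([580.54757368, 267.10539874,  13.56392485]), [np.float64(0.42406100247264455), np.float64(0.4240610024728438)])
scene0 14 206.5 329.5 209.0 330.64285714285717 10 10
side0 63 240.5 203.0 241.015873015873 203.63492063492063 10 11
side4 62 240.5 203.0 240.96774193548387 203.58064516129033 10 11
scene4 23 206.0 330.0 208.73913043478262 330.6521739130435 11 11
```

Run:
```python
from h import *
P0=pickle.load(open("P0.pkl","rb"))
s=P0["scene"][0]["color"];d=P0["side"][0]["color"]
a=cv2.resize(s[188:248,310:350],None,fx=10,fy=10,interpolation=2)
b=cv2.resize(d[220:280,185:225],None,fx=10,fy=10,interpolation=2)
cv2.imwrite("pics/g.png",np.hstack([a,b[:, :400]]))
```

```text
(no output)
```

View pics/g.png

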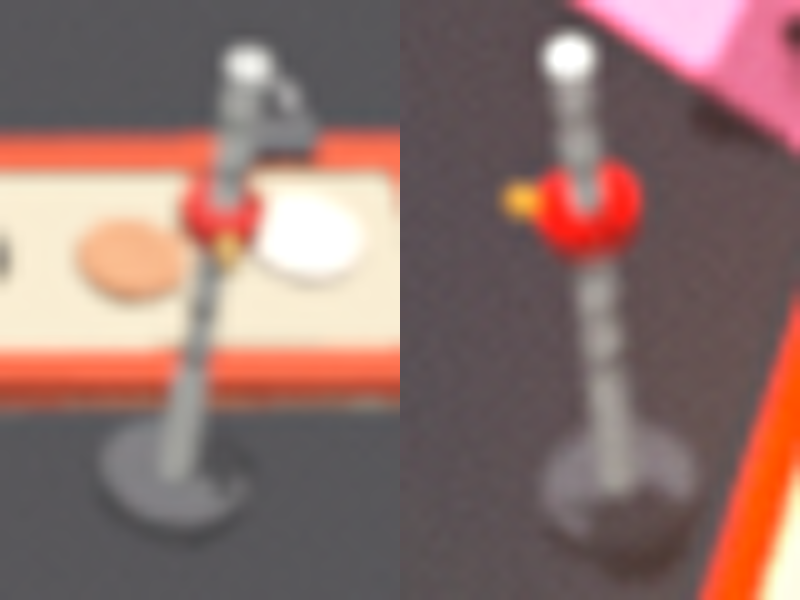

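Run:
```python
from h import *
P=pickle.load(open("P0.pkl","rb"));s=P["scene"][0];d=P["side"][0]
for n,a,b in[("top",(193.7,334.2),(225.2,201.4)),("collar",(208.5,331.7),(240.2,203.5)),("base",(234.7,327.3),(268.5,206.2))]:
    print(n,tri([ray(s,a),ray(d,b)]))
X=np.array([683,217.5])
for z in(170,165,120,115,110,8,0): print(z,proj(s,[[*X,z]]),proj(d,[[*X,z]]))
```

```text
top (array([681.73469305, 218.27778882, 168.69585447]), [np.float64(0.9396411437599349), np.float64(0.9396411437600504)])
collar (array([681.47378139, 218.25301949, 114.21486326]), [np.float64(0.08505441108216766), np.float64(0.08505441108217918)])
base (array([681.75982024, 220.06990237,   6.70850674]), [np.float64(0.8406890231682239), np.float64(0.84068902316837)])
170 [[193.8717456 334.2624582]] [[224.28032074 201.25932066]]
165 [[195.25797245 334.00690066]] [[225.71620064 201.4265671 ]]
120 [[207.36242848 331.77786766]] [[238.30523163 202.89516899]]
115 [[208.66747906 331.53780882]] [[239.66790393 203.0543797 ]]
110 [[209.96482086 331.29921928]] [[241.02354703 203.2128167 ]]
8 [[234.85635217 326.73140837]] [[267.22410781 206.2842736 ]]
0 [[236.69003922 326.39565486]] [[269.1680317  206.51286697]]
```

```bash
python3 -m handwheel '[[-0.4,-0.2,1,0],[-0.4,-0.2,2,0],[-0.4,-0.1,3,0],[0,0,3,0],[0,0,3,0],[0,0,2.5,0],[0,0,2,0],[0,0,1,0],[0,0,0,0],[0,0,0,0]]'
python3 - <<'E'
from h import *
P={}
for n in ["wrist","side","scene"]:
    o=get_obs();p=read_camera(n);P[n]=(p,o);cv2.imwrite(f"pics/{n}5.png",p["color"])
pickle.dump(P,open("P5.pkl","wb"));print(o["position"])
a=cv2.resize(P["scene"][0]["color"][170:230,290:350],None,fx=8,fy=8,interpolation=2)
b=cv2.resize(P["side"][0]["color"][220:280,190:250],None,fx=5,fy=8,interpolation=2)
cv2.imwrite("pics/g5.png",np.hstack([a,b]))
cv2.imwrite("pics/w5c.png",cv2.resize(P["wrist"][0]["color"][0:170,150:370],None,fx=3,fy=3,interpolation=2))
E
```

```text
t: 14.2
position: [513.6, 228.0, 98.2]
tool_rot: [[-0.191, -0.982, 0.0], [-0.982, 0.191, 0.0], [-0.0, -0.0, -1.0]]
wrist_force: [0.9, 0.5, -0.3]
gripper_width: 17.9
[513.58371673 228.01261921  98.16099289]
```

View pics/g5.png

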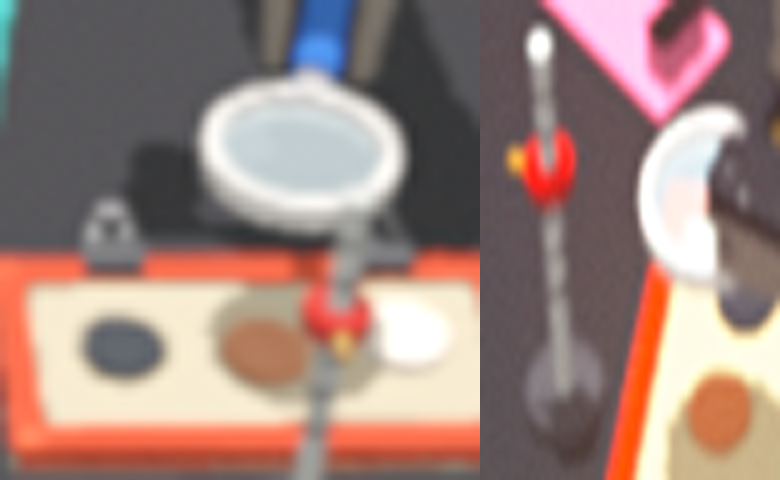

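View pics/w5c.png

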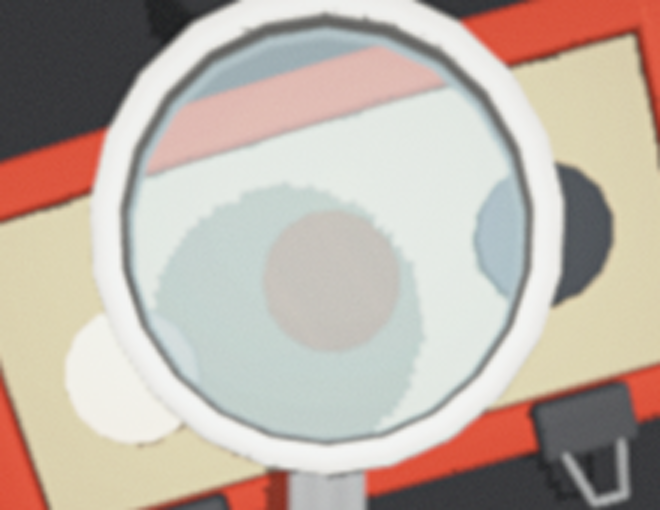

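Run:
```python
from h import *
P=pickle.load(open("P5.pkl","rb"))
w,o=P["wrist"];s=P["scene"][0];d=P["side"][0]
T=o["tool_rot"]; 
L=o["position"]+T@np.array([-0.5,-80.5,-16.4]); print("lens est",L)
t=np.linspace(0,2*np.pi,100)
def cyl(c,r,h): return np.vstack([np.c_[c[0]+r*np.cos(t),c[1]+r*np.sin(t),0*t+c[2]+z] for z in(-h/2,h/2)])
for n,p,ob in(("scene",s,o),("side",d,o),("wrist",w,o)):
    q=proj(p,cyl(L,36,12),ob);print(n,"rim pred rows",q[:,0].min(),q[:,0].max(),"cols",q[:,1].min(),q[:,1].max())
    q=proj(p,cyl([682.5,218,114.5],13,10),ob);print(n,"collar pred rows",q[:,0].min(),q[:,0].max(),"cols",q[:,1].min(),q[:,1].max())
f=lambda r,c,z,k=1:onz(w,(r,c),z,o)
# crop 3x from (0,150): copper centre (332,281)
print("copper wrist",onz(w,(281/3-.33,150+332/3-.33),16,o))
q=proj(w,np.c_[L[0]+36*np.cos(t),L[1]+36*np.sin(t),0*t+L[2]+6],o); print("top rim",q[:,0].max(),q[:,1].min(),q[:,1].max())
```

```text
lens est [592.69460551 213.16873373 114.59278967]
scene rim pred rows 179.51944456240966 197.80881826822736 cols 315.21861821645865 339.90537522528143
scene collar pred rows 204.3136138231205 213.1150926538907 cols 326.81561689932823 336.58047138028945
side rim pred rows 233.53858522931085 256.43808106384546 cols 222.25840832617553 250.05819299510446
side collar pred rows 235.17691354408427 244.80931988567895 cols 198.07555733545993 208.25814351905285
wrist rim pred rows -8.405248933015201 157.66966641662572 cols 179.23134666630563 339.17081274850483
wrist collar pred rows -166.19242736591823 -88.33310237833368 cols 176.20634460724142 239.6121132054939
copper wrist [592.28251963 212.26775852  16.        ]
top rim 157.66966641662572 179.23134666630563 339.17081274850483
```

The predicted and observed outlines agree within about 1 px for the rim and collar in both fixed views, and for the rim in the wrist view. That puts the lens at about (592.7, 213.2, 114.6), copper at about (592.3, 212.3) and the collar at about 114.5 mm. I'll let it settle briefly, check for stillness and hand in.

```bash
python3 -m handwheel '[[0,0,0,0],[0,0,0,0],[0,0,0,0],[0,0,0,0]]'
python3 - <<'E'
from h import *
o=get_obs();print(o["t"],o["position"],np.abs(o["qvel"]).max(),o["gripper_width"])
p=read_camera("side");cv2.imwrite("pics/side6.png",p["color"])
a,_=pickle.load(open("P0.pkl","rb"))["side"]
for b in((310,370,200,240),(125,155,290,315)): print(np.abs(p["color"].astype(int)-a["color"])[b[0]:b[1],b[2]:b[3]].mean())
close_job()
E
```

```text
t: 14.85
position: [513.5, 228.0, 98.1]
tool_rot: [[-0.191, -0.982, 0.0], [-0.982, 0.191, -0.0], [0.0, -0.0, -1.0]]
wrist_force: [0.1, -0.0, -1.0]
gripper_width: 18.3
14.85 [513.53196479 228.0104644   98.07325613] 0.09099609455848726 18.32450283933153
1.5531944444444445
34.81288888888889
the job is handed in; nothing more can be done
```

View pics/side6.png

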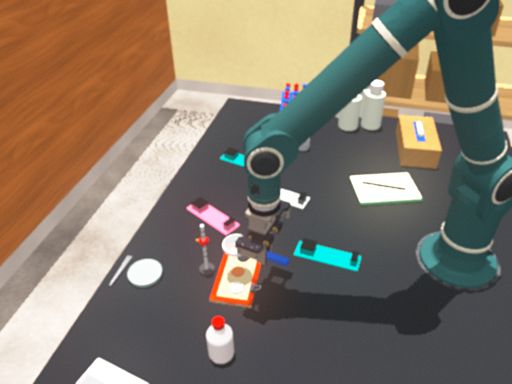

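I picked the loupe up off its aluminium rest by the blue handle with a 10 N grip and carried it level. I handed in at about 15 s, still holding it over the copper coupon; no verdict is reported.

**Last checks:**

| | x (mm) | y (mm) | z (mm) |
|---|---|---|---|
| Lens centre | 592.7 | 213.2 | 114.6 |
| Copper coupon centre | 592.3 | 212.3 | – |
| Collar middle | – | – | about 114.5 |

- **Outlines:** predicted and seen outlines agreed within about 1 px for the lens rim and collar. In the side view the rim was about 1 px (roughly 3 mm) higher than predicted, still inside the 8 mm height limit.
- **Grip and stillness:** the opening stayed near 18 mm, which is the handle width. The lens kept its place in the wrist view while it was lifted, carried and lowered, so I saw no tilt. The arm was still, with joint speeds under 0.1 deg/s.

**Disagreements and gaps:**
- **Coupon height:** the first scene and side triangulation put the coupon about 5 mm too low, so I used its known height and the wrist camera instead.
- **Copper off the line:** copper sits a few mm off the line between the white and dark coupons. I centred on the coupon itself.
- **Bottle and jar:** the bottle is unchanged in the side view. The picture comparison was no use for the jar because the arm hides it. The arm stayed well away from it.

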